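# Bed a centring tripod on the banding wheel

## Task

Carry the centring tripod by its black knob to the banding wheel and feel for the fit with light pressure until all three ball feet have settled fully home in the head's cone, groove and flat seats, red arm to the cone. Only then press the sprung knob most of the way down to bed the feet, let it come up again and let go, leaving the tripod sitting level in its seats. Be gentle: set it down softly, keep the push on the wheel under about 25 N, and leave everything else where it stands.

Things in the scene. Friction and masses are not known exactly. Their poses are not given: they have to be found in the camera images.
- wheel: Dark metal banding wheel fixed on the table: a 150 mm foot, a stem and a round head 240 mm across, 110 mm high. Origin: on the axis at the table; x along the brass mark on the foot. The head with its seats is clamped by a brake, turned by an unmeasured angle of up to 0.6 rad (34 deg) either way from this x axis: see it in an image or find it by feel.
- head_centre (a point): Centre of the head's flat upper face, 110 mm above the table, axes as the wheel's. Three brass seats are sunk in the face, centres 72 mm from the axis, counterclockwise from above: a cone at the head's own 0 deg (within 34 deg of the wheel's x), a V groove at 105 deg, a flat recess at 240 deg. Between them the feet can slide on the face.
- tripod: Aluminium centring tripod, about 0.34 kg (0.25 to 0.45), standing on three 16 mm steel ball feet. Origin: on the axis, level with the feet's lowest points; x along the red arm, z up. Arms (14 mm wide) lie 16 to 26 mm, the 44 mm hub up to 34 mm above the origin. Fully home, the origin is 5 mm below the head's face. The spacings are unequal: it fits one way only.
- foot_red (a point): Lowest point of the ball foot under the red arm, 72 mm from the tripod's axis at 0 deg. It belongs in the cone seat: mouth 16 mm across, flanks 50 deg from level. A foot starts to sink when within about 7 mm of its seat's centre, but friction can hang it up on a flank, off centre.
- foot_groove (a point): Lowest point of the ball foot at 105 deg counterclockwise (seen from above) from the red arm, 72 mm from the axis. It belongs in the V groove: 16 mm wide, 26 mm long, flanks 50 deg from level, its length pointing to the cone.
- foot_flat (a point): Lowest point of the ball foot at 240 deg counterclockwise (seen from above) from the red arm, 72 mm from the axis. It belongs in the flat seat: a square recess 26 mm wide, 5 mm deep.
- knob_grip (a point): Middle of the tripod's black sprung knob, a block 44 mm (along the tripod's x) by 24 mm (along y) by 30 mm high, its middle on the axis, 73 mm above the tripod's origin when up. Grip it across the 24 mm, from above.
- plunger (a joint): How far the sprung knob is pushed down into the tripod: 0 m is up (a preload of about 6 N keeps it up, also when the tripod hangs from the knob), 0.013 m is its stop. The spring adds about 0.45 N per mm: about 10.5 N on the knob at 10 mm.
- jar_red: Small amber glaze jar with a red cap, 38 mm across, 52 mm tall. Bystander: leave it alone. Origin: under its middle.
- jar_green: Small green glaze jar with a red cap, 38 mm across, 55 mm tall. Bystander: leave it alone. Origin: under its middle.
- travel_cup: White travel cup, 80 mm across, 150 mm tall. Bystander: leave it alone. Origin: under its middle.
- loop_tool: Wooden-handled brush lying flat, about 200 mm long. Bystander: leave it alone. Origin: at its middle.
- rib: Flat wooden throwing rib, 85 x 50 x 8 mm. Bystander: leave it alone. Origin: under its middle.
- test_pot: Unfired terracotta pot, 100 mm across, 115 mm tall. Bystander: leave it alone. Origin: under its middle.
- tool_tray: Grey plastic tray, 130 x 200 mm, 35 mm high. Bystander: leave it alone. Origin: under its middle.

How it is judged (in metres and radians):
On the way, in this order (a step that is already met when the one before it is completed fails the run):
1. the tripod is lifted clear of the table by the gripper (height (world z) of tripod above 0.03 m and contact force between tripod and the fingers above 1 N), for 0.1 s.
2. all three feet are home in their seats, the knob not yet pressed down (z of tripod in the frame of head_centre below -0.0035 m and horizontal distance between tripod and head_centre below 0.004 m and angle between tripod's own z axis and vertical below 0.02 rad and value of joint plunger below 0.0085 m), for 0.1 s.
3. the knob is pressed down by more than 9 mm with the feet home (z of tripod in the frame of head_centre below -0.0035 m and horizontal distance between tripod and head_centre below 0.004 m and angle between tripod's own z axis and vertical below 0.02 rad and value of joint plunger above 0.009 m), for 0.1 s.
At the end, for the whole second after the job is handed in: The tripod's origin lies at least 3.5 mm below the head's face (5 mm when fully home) and within 4 mm of the head's axis, tilted less than 0.02 rad, at rest, its knob up (under 2 mm) and released (z of tripod in the frame of head_centre below -0.0035 m and horizontal distance between tripod and head_centre below 0.004 m and angle between tripod's own z axis and vertical below 0.02 rad and contact force between tripod and the fingers below 0.1 N and linear speed of tripod below 0.01 m/s and value of joint plunger below 0.002 m); the robot touches nothing.
It fails at once if the tripod presses on the wheel with more than 28 N (contact force between tripod and wheel above 28 N).
It fails at once if the tripod is tipped by more than 0.4 rad (angle between tripod's own z axis and vertical above 0.4 rad).
It fails at once if a bystander is moved by more than 15 mm (distance of any of jar_red, jar_green, travel_cup, loop_tool, rib, test_pot, tool_tray from where it was at the start of the episode above 0.015 m).
It also fails if it takes over 72 s, if anything falls off the work surface, if the arm or the gripper's body presses on something with over 40 N, if the wrist force passes 120 N, or if a joint passes its speed limit or range.

## Robot

A 6-joint arm with a two-finger parallel gripper is mounted at the origin on the work surface. World frame = base frame: x ahead of the robot, y to its left, z up, the work surface at z = 0. Lengths are in mm, angles in rad, forces in N, time in s.
With the tool pointing down it reaches from about 275 to 750 mm from the base axis. Payload 10.2 kg.
Tool frame: the origin (TCP) lies where the fingers leave the gripper's body, on its centre line; the fingertips stand 73 mm ahead of it and the grasp point (between the pads) lies 54 mm ahead of it; z points along the fingers, y is the line along which they close (so a half turn about z gives the same grasp; the last joint's range is limited). The gripper opens to 85 mm and grips with 20 to 120 N. Pads are 22 mm wide; open, the fingers measure 114 mm over their backs; the gripper's body (76 mm by 85 mm) begins 54 mm behind the grasp point. The pads swing forward as they close: fully open they stand 13 mm farther back than shut.
Start: joints at [-1.538, 0.313, 1.498, -0, 1.331, -0.223], TCP at [132.822, -507.927, 303.894] pointing down, gripper open.
Joint ranges: [-2.94, 2.94], [-0.97, 2.17], [0.19, 2.56], [-1.23, 4.37], [0.02, 3.11], [-2.88, 2.88]. Speed limits (rad/s): [2.39, 2.39, 3.01, 3.14, 3.14, 3.14].

## Interface

Orientations are given as a unit quaternion [w, x, y, z].
In Python, from rig import ctrl gives the robot as it stands.
- The arm moves only by the shell command python3 -m creep 'ROWS' [OPENING] [FORCE]. ROWS is JSON, a list that holds one entry, the list of rows, each a list of 6 numbers: the shift along the world's x, y, z in units of 25 mm (1.0 is 25 mm), then the turn, a rotation vector about the world's x, y, z in units of 5 degrees (1.0 is 5 degrees). In form: [[[x, y, z, ax, ay, az], ...]]. A call has 1 to 20 rows; each row is the pose to reach, as a shift and turn from the pose commanded when the call began; what a row does not reach only later rows make up. A row lasts 1/12 s, in which the tool goes at most 41.7 mm and 7.16 degrees, less where a joint would pass 70% of its speed; a pose out of reach is approached as far as the arm can. A call with a gripper value outside its range is refused whole. OPENING is the finger opening in mm, from 0 to 85.4, set as the call begins (- or left out, the last holds). The fingers move at their own pace and stop on an object; FORCE is the grip in N (left out, the last holds). Time passes only in rows, so rows that repeat a pose let the fingers close. It gives the time, the measured TCP pose, the force, the opening and the grip force at its end, in the units of the state.
- ctrl.sense(): the state, without advancing time (a new reading comes with each control period).
- ctrl.capture(name): name is "scene" or "top"; returns a dict with "image" (420x560x3 uint8, red, green, blue), "fx", "fy", "cx", "cy" (pixels), "R" (3x3) and "t" (3): a world point X has camera coordinates R X + t. Camera axes: x right, y down, z forward; pixel columns grow to the right and rows downward; lengths in mm; the calibration is good to about 2 mm. A picture is of the moment at which its call begins. There is no depth.
- ctrl.finish_job(): hands the job in; it is judged then, once.
The state is a dict: "time_s": time; "joints": joint angles; "dq": joint speeds; "tau": joint torques, N m; "eef_pos": TCP position; "ee_rot": TCP orientation; "force": force on the tool from outside, world axes, zero at the start; "wrist_torque": the same for the moment, N m; "grip_width": opening from 0.0 (shut) to 1.0 (fully open); "grip_force": force on a finger pad.
Only numpy, scipy, OpenCV 4.12 (cv2) and the standard library are available. Lean on these libraries where they do the work, as an engineer would, in place of code of your own. Each camera call takes 0.05 s, during which the arm holds its last target. There are 200 camera calls.

## Working session

There is one attempt and no reset: what is moved stays moved. The work goes in short steps, Python scripts to look and compute and a shell command to move; the robot and the scene stay as the last step left them, time stands still between calls to the robot, and variables do not carry over. Pictures are saved under pics/ and viewed, at most 10 in all, crops included, and the job is handed in when it is done.

```bash
mkdir -p pics
python3 - <<'E'
from rig import ctrl
import cv2,numpy as np,pickle
for n in("scene","top"):
    c=ctrl.capture(n); pickle.dump(c,open(f"pics/{n}0.pkl","wb"))
    cv2.imwrite(f"pics/{n}0.png",cv2.resize(c["image"][:,:,::-1],(800,600),interpolation=cv2.INTER_CUBIC))
    print(n,c["fx"],c["fy"],c["cx"],c["cy"],np.round(c["R"],3).tolist(),np.round(c["t"],1))
s=ctrl.sense();print(s["time_s"],s["ee_rot"],s["grip_width"],s["force"])
E
```

```text
scene 487.2135478105231 487.2135478105231 269.607823249695 203.57851826899804 [[0.65, 0.76, -0.012], [0.456, -0.402, -0.794], [-0.609, 0.511, -0.607]] [-402.6 -149.5 1611.1]
top 421.8151767887367 421.8151767887367 279.3088407933468 205.29411084994936 [[-0.01, -1.0, 0.003], [-0.997, 0.01, -0.072], [0.072, -0.004, -0.997]] [  50.2  555.  1431.2]
0.1 [-5.73611347e-04  9.91831986e-01  1.27549912e-01  4.87410498e-05] 0.9986542081404448 [-0.46212123  0.64321012  0.56042227]
```

View pics/scene0.png

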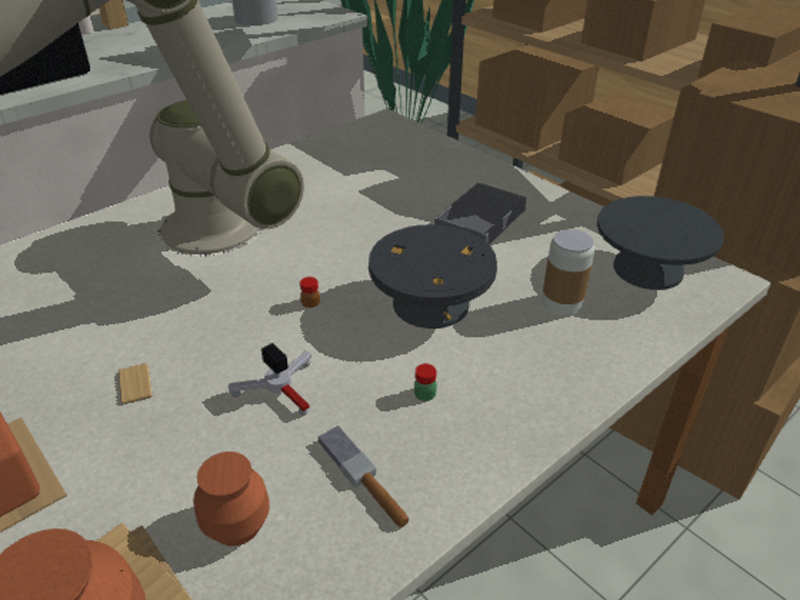

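View pics/top0.png

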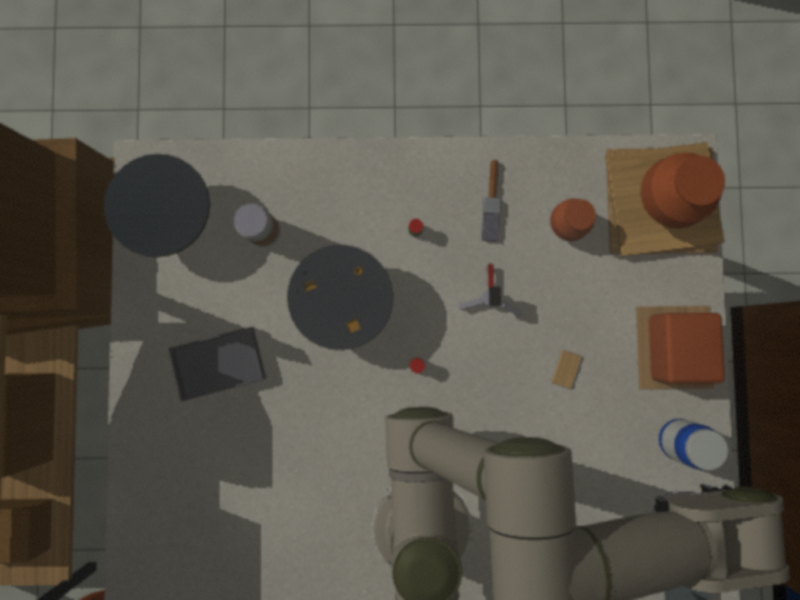

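The top view shows the wheel head at about (340,297), with seats at (358,270) for the cone, (310,287) for the groove and (353,327) for the flat. The tripod knob is at (495,296) with its red arm tip at (491,266). I'll enlarge both for a finer reading.

Run:
```python
import cv2,numpy as np,pickle
a=pickle.load(open("pics/top0.pkl","rb"))["image"][:,:,::-1]; b=pickle.load(open("pics/scene0.pkl","rb"))["image"][:,:,::-1]
z=lambda im,x,y,w,h:cv2.resize(im[y:y+h,x:x+w],(400,300),interpolation=cv2.INTER_CUBIC)
# 5x crops 80x60
o=np.vstack([np.hstack([z(a,200,165,80,60)*1,z(a,310,175,80,60)]),np.hstack([z(b,255,150,100,75),z(b,150,230,80,60)])])
cv2.imwrite("pics/crop1.png",cv2.convertScaleAbs(o,alpha=1.5))
```

```text
(no output)
```

View pics/crop1.png

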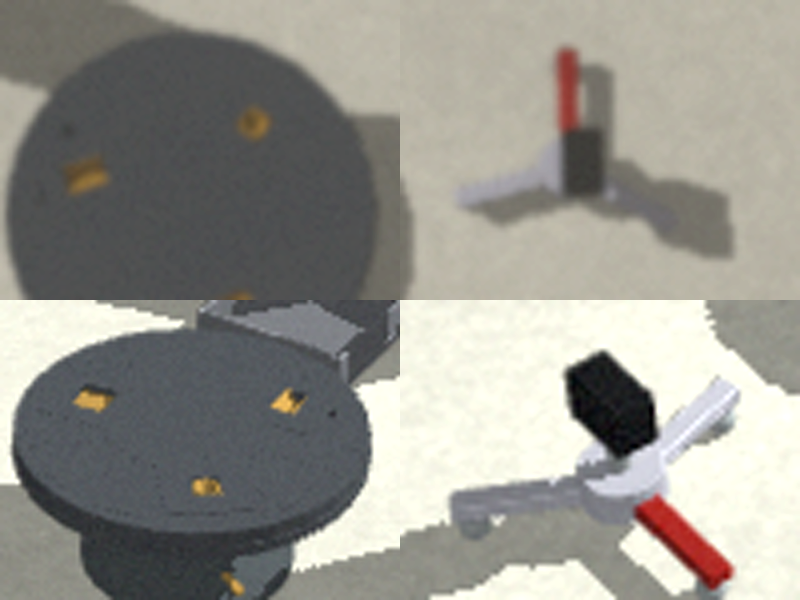

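Crop in original pixels: top view has the cone at (250,189.5), groove (217,200), flat (247,229), knob top (346,207). Scene view has the cone at (306.8,196.8), flat (278,174.6), groove (327,175), and the tripod feet at red (212,288), groove (214,254), flat (164,274.5).

```bash
cat > h.py <<'E'
import numpy as np,pickle
from scipy.optimize import least_squares
from scipy.spatial.transform import Rotation as Ro
def proj(c,X):
    q=np.array(c["R"])@X+np.array(c["t"]); return np.array([c["fx"]*q[0]/q[2]+c["cx"],c["fy"]*q[1]/q[2]+c["cy"]])
def pol(a,r,z): return np.array([r*np.cos(np.radians(a)),r*np.sin(np.radians(a)),z])
def fit(obs,z0,x0):
    # obs: list (cam, local point, pixel)
    def P(p,l): return Ro.from_euler('z',p[2]).apply(l)+[p[0],p[1],z0]
    f=lambda p:np.concatenate([proj(c,P(p,l))-u for c,l,u in obs])
    r=least_squares(f,x0,x_scale=[10,10,.1],loss='soft_l1'); return r.x,np.round(r.fun.reshape(-1,2),1).tolist()
E
python3 - <<'E'
from h import *
T,S=[pickle.load(open(f"pics/{n}0.pkl","rb")) for n in("top","scene")]
p,r=fit([(T,pol(0,72,0),(250.2,189.4)),(T,pol(105,72,0),(216.8,199.8)),(T,pol(240,72,0),(246.8,228.5)),(T,np.zeros(3),(238,208)),
 (S,pol(0,72,0),(306.5,196.5)),(S,pol(105,72,0),(327,175)),(S,pol(240,72,0),(278,174.4))],110,[550,150,-.6])
print("head",p,np.degrees(p[2]),r)
p,r=fit([(T,pol(0,0,88),(346,207)),(T,pol(105,72,21),(322.5,213.7)),(T,pol(0,72,26),(343,186)),
 (S,pol(0,72,8),(212,287.6)),(S,pol(105,72,8),(214,254)),(S,pol(240,72,8),(163.8,274.3)),(S,pol(0,0,73),(191.7,250.5))],0,[550,-200,0])
print("tri",p,np.degrees(p[2]),r)
E
```

```text
head [543.47008228 180.81244565  -0.62177315] -35.62497702374408 [[-0.1, -0.2], [-0.5, -0.0], [-0.3, -0.8], [-0.8, -0.6], [-0.7, -0.1], [-0.6, 0.1], [-0.6, -0.1]]
tri [ 5.44485660e+02 -1.75066348e+02 -7.07822599e-03] -0.4055524753846001 [[0.4, -0.5], [0.6, -0.4], [0.2, 0.8], [-0.3, -0.6], [-0.1, -0.5], [1.0, 0.1], [0.2, 0.2]]
```

```bash
R='[16.47,13.32,0,0,0,32.9]'; python3 -m creep '[[[16.47,13.32,0,0,0,32.9],[16.47,13.32,0,0,0,32.9],[16.47,13.32,0,0,0,32.9],[16.47,13.32,0,0,0,32.9],[16.47,13.32,0,0,0,32.9],[16.47,13.32,0,0,0,32.9],[16.47,13.32,0,0,0,32.9],[16.47,13.32,0,0,0,32.9],[16.47,13.32,0,0,0,32.9],[16.47,13.32,0,0,0,32.9],[16.47,13.32,0,0,0,32.9],[16.47,13.32,0,0,0,32.9],[16.47,13.32,0,0,0,32.9],[16.47,13.32,0,0,0,32.9],[16.47,13.32,0,0,0,32.9],[16.47,13.32,0,0,0,32.9],[16.47,13.32,0,0,0,32.9],[16.47,13.32,0,0,0,32.9],[16.47,13.32,0,0,0,32.9],[16.47,13.32,0,0,0,32.9]]]' 60 20
cat >> h.py <<'E'
def st():
    from rig import ctrl
    s=ctrl.sense(); R=Ro.from_quat(np.roll(s["ee_rot"],-1)).as_matrix()
    print("t",round(s["time_s"],2),"pos",np.round(s["eef_pos"],1),"yaw_y",round(np.degrees(np.arctan2(R[1,1],R[0,1])),2),"z",np.round(R[:,2],3),"F",np.round(s["force"],2),"M",np.round(s["wrist_torque"],3),"w",round(s["grip_width"]*85.4,1),"gf",round(s["grip_force"],1),"q",np.round(s["joints"],2))
E
python3 -c "from h import *;st()"
```

```text
time_s: 1.77
eef_pos: [544.5, -174.9, 303.5]
ee_rot: [-0.0, 0.189, 0.982, 0.0]
force: [0.4, -0.0, -0.1]
grip_width: 0.703
grip_force: 0.0
t 1.77 pos [ 544.5 -174.9  303.5] yaw_y 68.25 z [-0.001  0.    -1.   ] F [ 0.39 -0.01 -0.06] M [0.012 0.027 0.022] w 60.1 gf 0.0 q [-0.52  0.42  1.35 -0.    1.37 -1.71]
```

```bash
python3 -m creep '[[[0,0,-1,0,0,4.27],[0,0,-2,0,0,4.27],[0,0,-3,0,0,4.27],[0,0,-4,0,0,4.27],[0,0,-5,0,0,4.27],[0,0,-5.5,0,0,4.27],[0,0,-5.5,0,0,4.27],[0,0,-5.5,0,0,4.27]]]' 60 20
python3 - <<'E'
from h import *;st()
from rig import ctrl; import cv2
S=ctrl.capture("scene");T=ctrl.capture("top");pickle.dump((S,T),open("pics/g.pkl","wb"))
z=lambda im,x,y,w,h:cv2.resize(im[y:y+h,x:x+w,::-1],(400,300),interpolation=cv2.INTER_CUBIC)
cv2.imwrite("pics/g.png",cv2.convertScaleAbs(np.hstack([z(S["image"],140,190,120,90),z(T["image"],300,165,80,60)]),alpha=1.5))
E
```

```text
time_s: 2.43
eef_pos: [544.5, -174.9, 166.2]
ee_rot: [-0.0, 0.007, 1.0, 0.0]
force: [0.8, 0.3, 0.0]
grip_width: 0.7
grip_force: 0.0
t 2.43 pos [ 544.5 -174.9  166.2] yaw_y 89.24 z [-0.001  0.001 -1.   ] F [0.83 0.25 0.01] M [ 0.02   0.066 -0.046] w 59.8 gf 0.0 q [-0.52  0.55  1.52  0.    1.07 -2.07]
```

View pics/g.png

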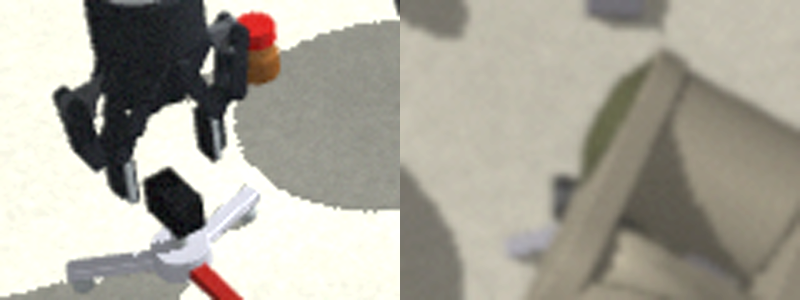

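The scene crop shows the open fingers straddling the knob at about (175,200), with the knob roughly centred between them. I'll descend and close.

```bash
python3 -m creep '[[[0,0,-0.6,0,0,0],[0,0,-1.1,0,0,0],[0,0,-1.56,0,0,0],[0,0,-1.56,0,0,0],[0,0,-1.56,0,0,0]]]' 60 20
python3 -m creep '[[[0,0,0,0,0,0],[0,0,0,0,0,0],[0,0,0,0,0,0],[0,0,0,0,0,0],[0,0,0,0,0,0],[0,0,0,0,0,0],[0,0,0,0,0,0],[0,0,0,0,0,0],[0,0,0,0,0,0],[0,0,0,0,0,0]]]' 15 50
python3 -c "from h import *;st()"
```

```text
time_s: 2.95
eef_pos: [544.7, -175.0, 127.7]
ee_rot: [0.0, 0.007, 1.0, -0.0]
force: [-0.4, 0.3, 0.2]
grip_width: 0.7
grip_force: 0.0
time_s: 3.78
eef_pos: [544.8, -175.2, 128.1]
ee_rot: [0.001, 0.006, 1.0, -0.0]
force: [-0.8, 0.1, 6.1]
grip_width: 0.271
grip_force: 50.5
t 3.78 pos [ 544.8 -175.2  128.1] yaw_y 89.26 z [ 0.001 -0.001 -1.   ] F [-0.76  0.14  6.07] M [-0.104  0.148  0.168] w 23.2 gf 50.5 q [-0.52  0.61  1.55 -0.    0.99 -2.07]
```

```bash
python3 -m creep '[[[0,0,0.2,0,0,0],[0,0,0.5,0,0,0],[0,0,1,0,0,0],[0,0,1.6,0,0,0],[0,0,2.4,0,0,0],[0,0,3.2,0,0,0],[0,0,4,0,0,0],[0,0,4.8,0,0,0],[0,0,5.4,0,0,0],[0,0,5.8,0,0,0],[0,0,6,0,0,0],[0,0,6,0,0,0],[0,0,6,0,0,0]]]' 15 50
python3 -c "from h import *;st()"
python3 -m creep '[[[0,0.3,0,0,0,0],[0,0.9,0,0,0,-0.4],[0,1.7,0,0,0,-0.9],[0,2.7,0,0,0,-1.4],[0,3.8,0,0,0,-1.9],[0,4.9,0,0,0,-2.4],[0,6,0,0,0,-3],[0,7.1,0,0,0,-3.5],[0,8.2,0,0,0,-4],[0,9.3,0,0,0,-4.5],[0,10.4,0,0,0,-5],[0,11.5,0,0,0,-5.5],[0,12.5,0,0,0,-6],[0,13.3,0,0,0,-6.5],[0,13.9,0,0,0,-6.97],[-0.05,14.2,0,0,0,-6.97],[-0.05,14.24,0,0,0,-6.97],[-0.05,14.24,0,0,0,-6.97],[-0.05,14.24,0,0,0,-6.97],[-0.05,14.24,0,0,0,-6.97]]]' 15 50
python3 - <<'E'
from h import *;st()
from rig import ctrl; import cv2
S=ctrl.capture("scene");T=ctrl.capture("top");pickle.dump((S,T),open("pics/w.pkl","wb"))
z=lambda im,x,y,w,h:cv2.resize(im[y:y+h,x:x+w,::-1],(400,600),interpolation=cv2.INTER_CUBIC)
cv2.imwrite("pics/w.png",cv2.convertScaleAbs(np.hstack([z(S["image"],250,80,100,150),z(T["image"],190,140,100,150)]),alpha=1.4))
E
```

```text
time_s: 4.87
eef_pos: [544.3, -174.8, 276.6]
ee_rot: [-0.001, 0.007, 1.0, 0.0]
force: [-0.5, -0.5, -4.0]
grip_width: 0.274
grip_force: 49.4
t 4.87 pos [ 544.3 -174.8  276.6] yaw_y 89.24 z [-0.001  0.001 -1.   ] F [-0.45 -0.53 -3.98] M [0.015 0.015 0.034] w 23.4 gf 49.4 q [-0.52  0.44  1.39  0.    1.31 -2.07]
time_s: 6.53
eef_pos: [543.4, 180.2, 277.3]
ee_rot: [-0.0, 0.306, 0.952, -0.0]
force: [-0.1, -0.8, -3.3]
grip_width: 0.274
grip_force: 49.4
t 6.53 pos [543.4 180.2 277.3] yaw_y 54.36 z [-0. -0. -1.] F [-0.08 -0.76 -3.27] M [-0.016  0.017 -0.046] w 23.4 gf 49.4 q [ 0.12  0.44  1.39 -0.    1.31 -0.83]
```

View pics/w.png

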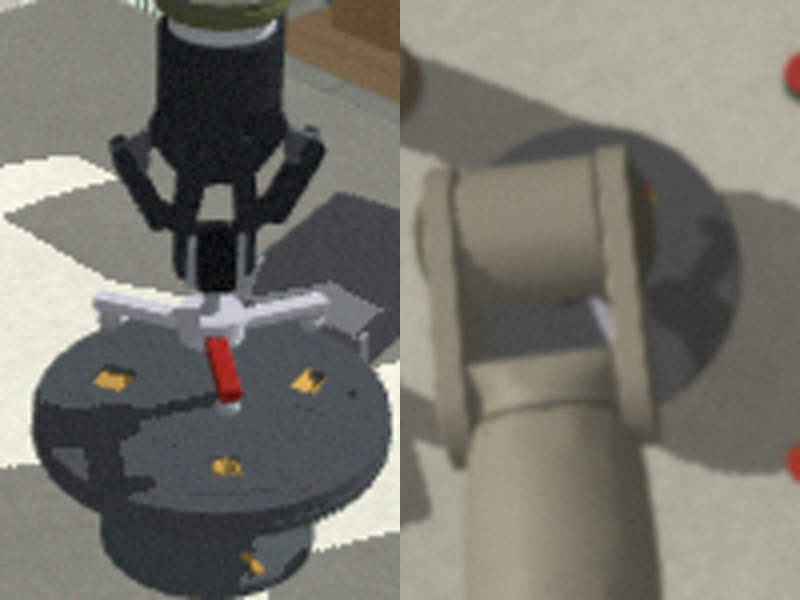

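The scene crop shows the level tripod above the head. The red foot is at (228,407) above the cone at (228,467), the groove foot at (312,323) above the groove at (308,381), and the flat foot at (105,322) above the flat seat at (115,379).

Run:
```python
from h import *
S,T=pickle.load(open("pics/w.pkl","rb"))
px=lambda u,v:(u/4-.375+250,v/4-.375+80)
A=(0,105,240)
h,r=fit([(S,pol(a,72,0),px(*p)) for a,p in zip(A,[(228,467),(308,381),(115,379)])],110,[543,180,-.6]);print("head",h,np.degrees(h[2]),r)
t,r=fit([(S,pol(a,72,8),px(*p)) for a,p in zip(A,[(228,406),(312,322),(106,321)])],149.2,[543,180,-.6]);print("tri",t,np.degrees(t[2]),r)
print("move",(h-t)[:2],np.degrees(h-t)[2])
```

```text
head [544.40576118 182.36707611  -0.61529586] -35.25385565220054 [[0.0, -0.1], [0.3, 0.1], [-0.3, -0.0]]
tri [542.90598939 180.23742947  -0.60377018] -34.59348313279631 [[-0.0, 0.1], [-0.7, -0.0], [0.8, 0.0]]
move [1.49977179 2.12964664] -0.6603725194042402
```

```bash
python3 -m creep '[[[0.05,0.06,-0.4,0,0,-0.1],[0.05,0.06,-0.8,0,0,-0.1],[0.05,0.06,-1.1,0,0,-0.1],[0.05,0.06,-1.3,0,0,-0.1],[0.05,0.06,-1.4,0,0,-0.1],[0.05,0.06,-1.4,0,0,-0.1],[0.05,0.06,-1.4,0,0,-0.1]]]' 15 50 >/dev/null
python3 -c "from h import *;st()"
python3 -m creep '[[[0,0,-0.04,0,0,0],[0,0,-0.08,0,0,0],[0,0,-0.12,0,0,0],[0,0,-0.16,0,0,0],[0,0,-0.16,0,0,0],[0,0,-0.16,0,0,0]]]' >/dev/null; python3 -c "from h import *;st()"
```

```text
t 7.22 pos [544.7 182.6 242.5] yaw_y 53.9 z [ 0.  0. -1.] F [-0.55  0.23 -4.64] M [-0.052 -0.005 -0.014] w 23.4 gf 49.4 q [ 0.12  0.47  1.43 -0.    1.24 -0.82]
t 7.72 pos [544.6 182.6 238.4] yaw_y 53.9 z [-0. -0. -1.] F [-0.08 -0.08 -4.52] M [ 0.001 -0.031  0.006] w 23.5 gf 49.4 q [ 0.12  0.48  1.44 -0.    1.23 -0.82]
```

```bash
for i in 1 2 3 4; do python3 -m creep '[[[0,0,-0.04,0,0,0],[0,0,-0.04,0,0,0],[0,0,-0.04,0,0,0]]]' >/dev/null; python3 -c "from h import *;st()"; done
```

```text
t 7.97 pos [544.6 182.6 237.4] yaw_y 53.9 z [-0. -0. -1.] F [ 0.01 -0.31 -3.63] M [ 0.042 -0.002  0.012] w 23.6 gf 49.4 q [ 0.12  0.48  1.44 -0.    1.23 -0.82]
t 8.22 pos [544.6 182.6 236.3] yaw_y 53.89 z [-0. -0. -1.] F [ 0.24 -0.48 -2.85] M [-0.015 -0.011  0.054] w 23.6 gf 49.4 q [ 0.12  0.48  1.44 -0.    1.22 -0.82]
t 8.47 pos [544.6 182.5 235.4] yaw_y 53.9 z [ 0. -0. -1.] F [ 0.65 -0.36 -3.2 ] M [-0.124 -0.078 -0.033] w 23.2 gf 49.4 q [ 0.12  0.48  1.44 -0.    1.22 -0.82]
t 8.72 pos [544.7 182.5 234.6] yaw_y 53.89 z [ 0.001 -0.    -1.   ] F [ 0.62 -0.3  -1.48] M [-0.364 -0.128 -0.143] w 23.2 gf 49.6 q [ 0.12  0.48  1.44 -0.    1.22 -0.82]
```

```bash
for i in 1 2 3; do python3 -m creep '[[[0,0,-0.03,0,0,0],[0,0,-0.03,0,0,0],[0,0,-0.03,0,0,0]]]' >/dev/null; python3 -c "from h import *;st()"; done
```

```text
t 8.97 pos [544.7 182.5 233.9] yaw_y 53.9 z [ 0. -0. -1.] F [-0.79 -1.01  0.55] M [-0.512 -0.169 -0.08 ] w 23.4 gf 49.8 q [ 0.12  0.48  1.44 -0.    1.22 -0.82]
t 9.22 pos [544.7 182.5 233.6] yaw_y 53.9 z [ 0.001 -0.    -1.   ] F [-2.35 -1.91  5.  ] M [-0.536  0.279 -0.157] w 23.4 gf 50.4 q [ 0.12  0.48  1.44 -0.    1.22 -0.82]
t 9.47 pos [544.6 182.5 232.9] yaw_y 53.9 z [ 0.001 -0.    -1.   ] F [-2.7  -2.09  5.07] M [-0.623  0.283 -0.11 ] w 23.5 gf 50.5 q [ 0.12  0.48  1.44 -0.    1.21 -0.82]
```

```bash
for i in 1 2; do python3 -m creep '[[[-0.03,-0.025,0,0,0,0],[-0.03,-0.025,0,0,0,0],[-0.03,-0.025,0,0,0,0]]]' >/dev/null; python3 -c "from h import *;st()"; done
python3 - <<'E'
from h import *
from rig import ctrl; import cv2
S=ctrl.capture("scene");pickle.dump(S,open("pics/w2.pkl","wb"))
cv2.imwrite("pics/w2.png",cv2.convertScaleAbs(cv2.resize(S["image"][140:215,255:355,::-1],(800,600),interpolation=cv2.INTER_CUBIC),alpha=1.4))
E
```

```text
t 9.72 pos [544.4 182.1 233.2] yaw_y 53.89 z [ 0.003  0.001 -1.   ] F [0.14 0.32 5.56] M [-0.306 -0.161 -0.128] w 23.0 gf 50.6 q [ 0.12  0.48  1.45  0.    1.21 -0.82]
t 9.97 pos [544.1 181.6 233.4] yaw_y 53.88 z [ 0.004  0.001 -1.   ] F [ 3.27 -0.16  5.26] M [ 0.033 -0.714 -0.1  ] w 23.6 gf 50.5 q [ 0.12  0.48  1.45  0.    1.21 -0.82]
```

View pics/w2.png

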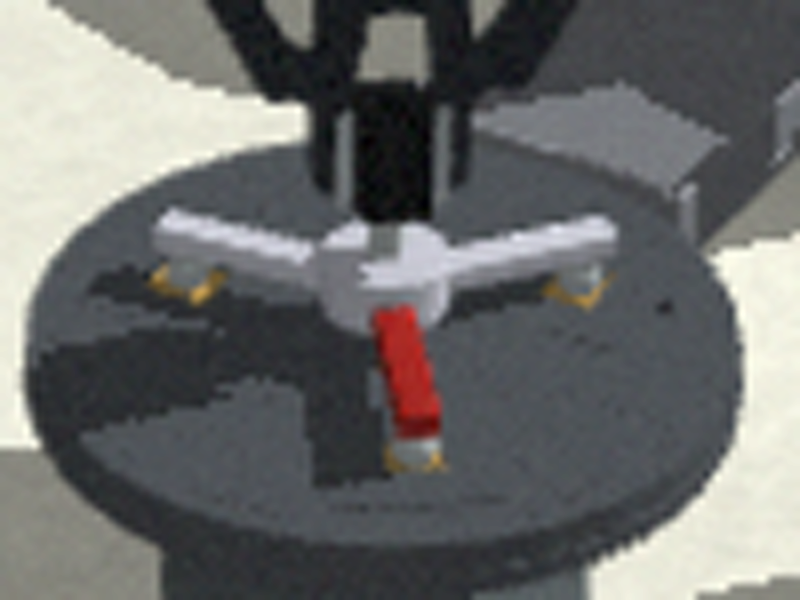

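All three feet are inside their seat mouths: red at (415,455), groove at (580,280), flat at (190,280). Lateral force is nearly zero around (544.4,182.1), so I'll go back there and feel lightly.

```bash
python3 -m creep '[[[0.02,0.01,0,0,0,0],[0.02,0.01,0,0,0,0],[0.02,0.01,0,0,0,0]]]' >/dev/null; python3 -c "from h import *;st()"
for i in 1 2 3; do python3 -m creep '[[[0,0,-0.04,0,0,0],[0,0,-0.04,0,0,0],[0,0,-0.04,0,0,0]]]' >/dev/null; python3 -c "from h import *;st()"; done
```

```text
t 10.27 pos [544.3 181.6 233.1] yaw_y 53.89 z [ 0.003  0.001 -1.   ] F [ 1.23 -0.87  4.42] M [-0.15  -0.403 -0.11 ] w 23.7 gf 50.6 q [ 0.12  0.48  1.45  0.    1.21 -0.82]
t 10.52 pos [544.3 181.7 232.2] yaw_y 53.88 z [ 0.003  0.001 -1.   ] F [ 1.67 -0.9   6.16] M [-0.216 -0.378 -0.16 ] w 23.3 gf 50.6 q [ 0.12  0.48  1.45  0.    1.21 -0.82]
t 10.77 pos [544.3 181.7 231.2] yaw_y 53.89 z [ 0.003  0.001 -1.   ] F [ 1.98 -0.86  6.4 ] M [-0.252 -0.387 -0.153] w 23.0 gf 50.6 q [ 0.12  0.48  1.45  0.    1.21 -0.82]
t 11.02 pos [544.3 181.7 230.3] yaw_y 53.88 z [ 0.003  0.001 -1.   ] F [ 1.4  -0.48  6.34] M [-0.209 -0.302 -0.086] w 23.3 gf 50.7 q [ 0.12  0.48  1.45  0.    1.21 -0.82]
```

```bash
q(){ python3 -c "from h import *;st()"; }
python3 -m creep '[[[0,0,0.07,0,0,0],[0,0,0.07,0,0,0],[0,0,0.07,0,0,0]]]' >/dev/null; q
python3 -m creep '[[[0,0.03,0,0,0,0],[0,0.03,0,0,0,0],[0,0.03,0,0,0,0]]]' >/dev/null; q
python3 -m creep '[[[0,0,0,0,0,0.2],[0,0,0,0,0,0.2],[0,0,0,0,0,0.2]]]' >/dev/null; q
python3 -m creep '[[[0,0,0,0,0,-0.4],[0,0,0,0,0,-0.4],[0,0,0,0,0,-0.4]]]' >/dev/null; q
python3 -m creep '[[[0,0,0,0,0,0.2],[0,0,0,0,0,0.2],[0,0,0,0,0,0.2]]]' >/dev/null; q
```

```text
t 11.27 pos [544.2 181.7 232. ] yaw_y 53.89 z [ 0.003  0.001 -1.   ] F [ 2.61 -0.71  6.46] M [-0.229 -0.35  -0.109] w 23.1 gf 50.6 q [ 0.12  0.48  1.45  0.    1.21 -0.82]
t 11.52 pos [544.3 182.  231.9] yaw_y 53.87 z [ 0.003 -0.    -1.   ] F [ 1.49 -3.82  6.42] M [-0.665 -0.387 -0.162] w 23.0 gf 50.6 q [ 0.12  0.48  1.45 -0.    1.21 -0.82]
t 11.77 pos [544.3 182.  231.9] yaw_y 54.84 z [ 0.003 -0.    -1.   ] F [ 1.9  -2.67  6.57] M [-0.631 -0.369 -0.5  ] w 23.4 gf 50.5 q [ 0.12  0.48  1.45 -0.    1.21 -0.84]
t 12.02 pos [544.2 182.1 231.9] yaw_y 52.94 z [ 0.003 -0.001 -1.   ] F [ 1.12 -2.71  5.57] M [-0.558 -0.317  0.411] w 23.6 gf 50.7 q [ 0.12  0.48  1.45 -0.    1.21 -0.8 ]
t 12.27 pos [544.2 182.1 231.9] yaw_y 53.89 z [ 0.003 -0.    -1.   ] F [ 2.6  -2.37  5.86] M [-0.59  -0.297 -0.122] w 23.5 gf 50.5 q [ 0.12  0.48  1.45 -0.    1.21 -0.82]
```

The rig resists shifts and turns in both directions, so the feet are captured. I'll relieve the side load, then press.

```bash
q(){ python3 -c "from h import *;st()"; }
python3 -m creep '[[[0.03,-0.03,0,0,0,0],[0.03,-0.03,0,0,0,0],[0.03,-0.03,0,0,0,0]]]' >/dev/null; q
python3 -m creep '[[[0,0,-0.06,0,0,0],[0,0,-0.12,0,0,0],[0,0,-0.18,0,0,0],[0,0,-0.24,0,0,0],[0,0,-0.3,0,0,0],[0,0,-0.34,0,0,0],[0,0,-0.34,0,0,0],[0,0,-0.34,0,0,0]]]' >/dev/null; q
python3 -m creep '[[[0,0,-0.04,0,0,0],[0,0,-0.04,0,0,0],[0,0,-0.04,0,0,0]]]' >/dev/null; q
python3 -m creep '[[[0,0,-0.04,0,0,0],[0,0,-0.04,0,0,0],[0,0,-0.04,0,0,0],[0,0,-0.04,0,0,0]]]' >/dev/null; q
```

```text
t 12.52 pos [544.6 181.7 231.7] yaw_y 53.89 z [ 0.001  0.    -1.   ] F [-1.22 -0.72  6.73] M [-0.175  0.078 -0.126] w 23.4 gf 50.5 q [ 0.12  0.48  1.45  0.    1.21 -0.82]
t 13.18 pos [544.6 181.7 223.6] yaw_y 53.9 z [ 0.002  0.    -1.   ] F [-1.81 -1.01  9.74] M [-0.234  0.366 -0.127] w 23.4 gf 50.9 q [ 0.12  0.49  1.46  0.    1.19 -0.82]
t 13.43 pos [544.6 181.7 222.7] yaw_y 53.9 z [ 0.002  0.    -1.   ] F [-2.01 -0.67  9.95] M [-0.314  0.332 -0.12 ] w 23.2 gf 50.9 q [ 0.12  0.49  1.46  0.    1.19 -0.82]
t 13.77 pos [544.6 181.7 221.8] yaw_y 53.89 z [ 0.002  0.    -1.   ] F [-2.3  -0.45 10.65] M [-0.33   0.372 -0.076] w 23.4 gf 50.9 q [ 0.12  0.49  1.46  0.    1.19 -0.82]
```

```bash
q(){ python3 -c "from h import *;st()"; }
python3 -m creep '[[[0,0,0,0,0,0],[0,0,0.06,0,0,0],[0,0,0.12,0,0,0],[0,0,0.18,0,0,0],[0,0,0.24,0,0,0],[0,0,0.3,0,0,0],[0,0,0.36,0,0,0],[0,0,0.4,0,0,0],[0,0,0.43,0,0,0],[0,0,0.43,0,0,0],[0,0,0.43,0,0,0]]]' - 20 >/dev/null; q
python3 -m creep '[[[0,0,0,0,0,0],[0,0,0,0,0,0],[0,0,0,0,0,0],[0,0,0,0,0,0],[0,0,0,0,0,0],[0,0,0,0,0,0],[0,0,0,0,0,0],[0,0,0,0,0,0],[0,0,0,0,0,0],[0,0,0,0,0,0]]]' 60 20 >/dev/null; q
python3 - <<'E'
from h import *
from rig import ctrl; import cv2
S=ctrl.capture("scene");pickle.dump(S,open("pics/w3.pkl","wb"))
cv2.imwrite("pics/w3.png",cv2.convertScaleAbs(cv2.resize(S["image"][140:215,255:355,::-1],(800,600),interpolation=cv2.INTER_CUBIC),alpha=1.4))
E
```

```text
t 14.68 pos [544.5 181.7 231.9] yaw_y 53.89 z [ 0.001  0.    -1.   ] F [-0.3  -0.75  6.29] M [-0.174  0.069 -0.119] w 23.4 gf 50.7 q [ 0.12  0.48  1.45  0.    1.21 -0.82]
t 15.52 pos [544.3 181.6 231.1] yaw_y 53.89 z [-0.  0. -1.] F [-0.78  0.38  0.61] M [0.01  0.051 0.009] w 60.1 gf 0.0 q [ 0.12  0.48  1.45  0.    1.21 -0.82]
```

View pics/w3.png

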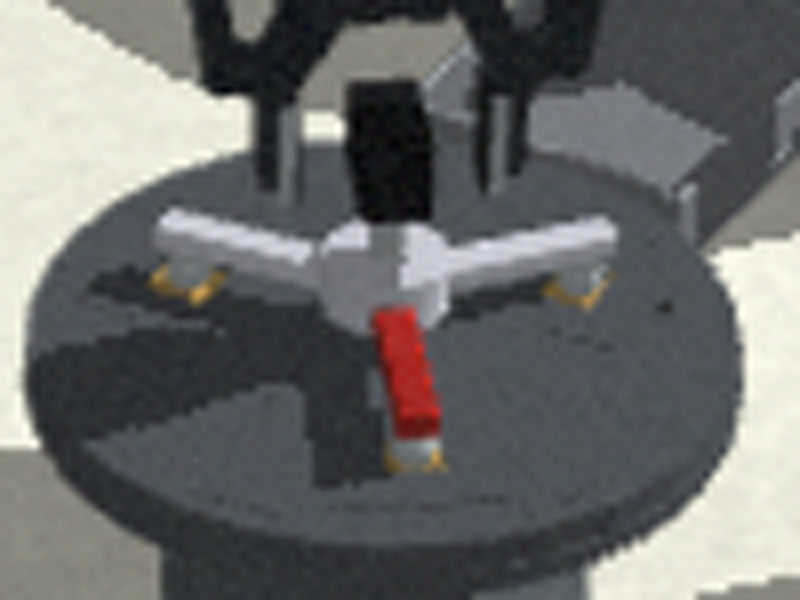

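The released tripod sits level with its knob up. The feet show at red (417,450), groove (582,276) and flat (190,272), which is where they should be when home. I'll retreat and hand in.

```bash
python3 -m creep '[[[0,0,0.2,0,0,0],[0,0,0.6,0,0,0],[0,0,1.2,0,0,0],[0,0,2,0,0,0],[0,0,3,0,0,0],[0,0,4,0,0,0],[0,0,4,0,0,0],[0,0,4,0,0,0],[0,0,4,0,0,0]]]' && python3 -c "
from rig import ctrl;print(ctrl.finish_job())"
```

```text
time_s: 16.32
eef_pos: [544.1, 181.6, 330.9]
ee_rot: [-0.0, 0.31, 0.951, -0.0]
force: [-0.5, 0.0, -1.0]
grip_width: 0.705
grip_force: 0.0
the job is handed in; nothing more can be done
None
```

The job is handed in at about 16 s: force feel and the last picture put all three feet home (red arm in the cone), and the knob was pressed about 10–11 mm, let up and released; the hand-in returned no verdict.

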